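# Close the quick clamp on the seated plate

### The job

The small plywood plate already lies in its nest on the clamp fixture. Just by pushing with the fingers, without picking anything up, swing the steel clamp strap over the plate until it rests against its stop pin, and then push the cam lever all the way down so that the foot presses on the plate. Press the lever only once the strap is over, keep the plate seated in its nest, leave the things lying around where they are, and finish clear of everything.

Things in the scene. Friction and masses are not known exactly. Their poses are not given: they have to be found in the camera images.
- fixture: Clamp fixture, fixed: plywood base 12 mm high, 110 mm wide (x, -55 to 55), from y = -165 to +50 mm. Origin at bench height under the strap's upright pivot axis; z up. Plate nest at x 0, y -110 mm, with fences on its +x, +y and -y sides (tops 20 mm above the bench). Stop pin, 10 mm diameter, top 56 mm above the bench, at x 17.5, y -50 mm.
- strap (a joint): Swing of the steel strap about fixture z, counter-clockwise from above. At value q it points along (-cos q, -sin q) in fixture x, y: 0 parked along -x, 1.571 at its stop, along -y over the plate. Starts -0.40 to 0.50. Bar 24 mm wide, reaching 136 mm from the pivot, underside 44, top 56 mm above the bench. Light friction (about 1 N at its end); stays where it is left.
- strap_end (a point): Point inside the strap, half-way through its width and thickness, 110 mm from the pivot axis, 50 mm above the bench, over the pressure foot.
- lever (a joint): Cam lever on the strap; level hinge across the strap, on its pivot axis, 76 mm above the bench. At 0 it stands 1.222 rad above level, leaning away from the strap's long end; grows as it is pushed that way and down; at its stop, 1.2, it lies level, pointing opposite to the long end. Starts 0 to 0.35. Stays where it is left; about 3 N at the grip moves it, more near the end.
- lever_grip (a point): Middle of the lever's black grip, 75 mm from the lever's hinge along the lever. The grip is 52 mm long, 22 mm wide, 13 mm thick and ends 100 mm from the hinge.
- foot: Round rubber pressure foot under the strap's long end, 20 mm diameter; origin at the middle of its underside, 28 mm above the bench, going down about 4 to 5 mm as the lever is pressed.
- nest (a point): Centre of the nest floor, on top of the fixture's base, 12 mm above the bench; axes as the fixture's. The nest is 55 mm wide in x (open on its -x side) and 75 mm long in y.
- plate_centre (a point): Centre (half-way up) of the loose plywood plate, 50 x 70 x 12 mm, lying flat in the nest with its 70 mm along fixture y; its top is 24 mm above the bench.
- plate: The same plate; origin at the centre of its underside.
- gauge_block: Loose steel set-up block 25 x 75 x 25 mm lying beyond the fixture, not to be disturbed; origin at the centre of its underside.
- black_tape: Loose roll of black tape, 67 mm diameter, 19 mm high, lying flat near the fixture's nest end, not to be disturbed; origin at the centre of its underside.
- loupe: Loose black loupe, 40 mm diameter, 34 mm high, beside the fixture's pivot end, not to be disturbed; origin at the centre of its underside.

How it is judged:
On the way, in this order (a step that is already met when the one before it is completed fails the run):
1. the strap is over the plate, at its stop, with the lever still up (value of joint strap above 1.51 rad and value of joint lever below 0.6 rad), for 0.2 s.
2. the lever is all the way down (value of joint lever above 1.12 rad and value of joint strap above 1.51 rad), for 0.2 s.
At the end, for the whole second after the job is handed in: The strap is within 0.06 rad of its stop over the plate, the lever is within 0.08 rad of fully down and at rest, the foot presses on the plate with more than 3 N, and the plate lies flat in its nest within 6 mm of the nest's centre (all of step 2 and contact force between foot and plate above 3 N and horizontal distance between plate and nest below 0.006 m and z of plate in the frame of nest below 0.002 m and angle between plate's own z axis and vertical below 0.05 rad and velocity of joint lever between -0.05 and 0.05 rad/s and linear speed of plate below 0.02 m/s); the robot touches nothing.
It fails at once if the lever is pressed while the strap is not over the plate (value of joint lever above 0.6 rad and value of joint strap below 1.4 rad).
It fails at once if the plate is lifted or pushed out of its nest (z of plate in the frame of nest above 0.006 m or horizontal distance between plate and nest above 0.012 m).
It fails at once if a thing lying around is moved by more than 15 mm or lifted (distance of any of gauge_block, black_tape, loupe from where it was at the start of the episode above 0.015 m).
It also fails if it takes over 61 s, if anything falls off the work surface, if the arm or the gripper's body presses on something with over 40 N, if the wrist force passes 120 N, or if a joint passes its speed limit or range.

### The arm

A 6-joint arm with a two-finger parallel gripper is mounted at the origin on a cart in front of the work surface, level with it; the furniture and walls round the work are solid. World frame = base frame: x ahead of the robot, y to its left, z up, the work surface at z = 0. Lengths are in m, angles in rad, forces in N, time in s.
With the tool pointing down it reaches from about 0.25 to 0.725 m from the base axis. Payload 4 kg.
Tool frame: the origin (TCP) lies between the finger pads; the fingertips stand 11 mm ahead of it and the grasp point (between the pads) lies 8 mm behind it (bot.tip_extent is the distance from the TCP to the fingertips, in m); z points along the fingers, y is the line along which they close (so a half turn about z gives the same grasp; the last joint's range is limited). The gripper opens to 85 mm and grips with 20 to 120 N. Pads are 22 mm wide; open, the fingers measure 114 mm over their backs; the gripper's body (76 mm by 85 mm) begins 54 mm behind the grasp point. The pads swing forward as they close: fully open they stand 13 mm farther back than shut.
Start: joints at [-1.218, 0.241, 0.005, 1.335, 0, 1.571], TCP at [0.173, -0.469, 0.242] pointing down, gripper open.
Joint ranges: [-2.72, 2.72], [-1.05, 1.87], [-1.09, 1.28], [-1.99, 2.15], [-1.42, 1.44], [-3.14, 3.14]. Speed limits (rad/s): [2.79, 2.79, 3.14, 3.14, 3.14, 3.14].

### API

Orientations are given as a unit quaternion [x, y, z, w].
In Python, from workcell import bot gives the robot as it stands. The module is installed in compiled form; this text tells all that it offers.
- The arm moves only by the tool drive_tool, never from a script. Its argument "rows" is a list of rows, each an object of numbers: "dx", "dy", "dz": the shift along the tool's x, y, z in units of 50 mm (1.0 is 50 mm); "wx", "wy", "wz": the turn, a rotation vector about the tool's x, y, z in units of 5 degrees (1.0 is 5 degrees); "hand": the finger opening in mm, from 0 to 85.4. A call has 1 to 20 rows; each row is the pose to reach, as a shift and turn from the pose commanded when the call began, along the tool's axes at that moment; what a row does not reach only later rows make up. A row lasts 1/10 s, in which the tool goes at most 50 mm and 8.59 degrees, less where a joint would pass 70% of its speed; a pose out of reach is approached as far as the arm can. A call with a gripper value outside its range is refused whole. The fingers move at their own pace and stop on an object; the grip force is fixed at half the most. Time passes only in rows, so rows that repeat a pose let the fingers close. It gives the time, the measured TCP pose, the force, the opening and the grip force at its end, in the units of the state.
- bot.get_obs(): the state, without advancing time (a new reading comes with each control period).
- bot.camera(name): name is "scene" or "top" or "wrist"; returns the picture (480x640x3 uint8, red, green, blue); there is no depth.
- bot.get_calibration(name): a dict with "vfov" (degrees; the focal length in pixels is half the picture's height over the tangent of half this angle, whatever the lens; pixels are square), "cx", "cy" (the principal point, pixels), "k1" (the pictures are not rectified: a ray, as slopes to the right and down, at radius r is drawn at 1 + k1 r^2 times it, then the intrinsics apply), "origin" and "rotation" of the camera in the world; the wrist camera has in their place "mount" (4x4, takes a point from camera to tool coordinates, whose origin is the TCP and whose axes are the flange's). Camera axes: x right, y up, looking along -z (the intrinsics and any distortion apply to the point x, -y, -z); pixel columns grow to the right and rows downward; lengths in m; the calibration is good to about 2 mm. A picture is of the moment at which its call begins: read the wrist's pose just before it. get_calibration takes no time and is no camera call.
- bot.job_done(): hands the job in; it is judged then, once.
Trained networks look in the newest picture that a camera, given by its name, has taken for a name from the list of things; names that differ only in an ending like _2 or _b are one class to them, and where a whole thing is asked for, a point or a joint stands for the part that bears it (a point fixed in the world has none). Each returns a list of dicts, best first, with "score" (0 to 1); they miss things now and then, are a little off and sometimes report something else, mostly with a low value. They report only what shows in the picture. A call takes as long as a camera call.
- bot.look_for(camera, thing): "extent" ([centre column, centre row, width, height] in pixels, round what is visible of it).
- bot.outline_of(camera, thing): "region" (480x640 bool, what is visible of it) and "extent" ([centre column, centre row, width, height] in pixels, round what is visible of it).
The state is a dict: "clock": time; "joint_pos": joint angles; "joint_vel": joint speeds; "tau": joint torques, N m; "eef_pos": TCP position; "tool_rot": TCP orientation; "ft_force": force on the tool from outside, world axes, zero at the start; "ft_torque": the same for the moment, N m; "grip_width": finger opening in m; "grasp_force": force on a finger pad.
Only numpy, scipy, OpenCV 4.12 (cv2) and the standard library are available. Lean on these libraries where they do the work, as an engineer would, in place of code of your own. Each camera call takes 0.05 s, during which the arm holds its last target. There are 200 camera calls.

## Working session

There is one attempt and no reset: what is moved stays moved. The work goes in short steps, Python scripts to look and compute and a tool call to move; the robot and the scene stay as the last step left them, time stands still between calls to the robot, and variables do not carry over. Pictures are saved under pics/ and viewed, at most 10 in all, crops included, and the job is handed in when it is done.

Besides the shell and the picture viewer there is one more tool, called after "Emit:" as name([rows], argument=value, ...), one row to a line, values as JSON. drive_tool: Moves the arm, as the interface text tells. Its arguments: {"type":"object","properties":{"rows":{"type":"array","items":{"type":"object","properties":{"dx":{"type":"number"},"dy":{"type":"number"},"dz":{"type":"number"},"wx":{"type":"number"},"wy":{"type":"number"},"wz":{"type":"number"},"hand":{"type":"number"}}}}},"required":["rows"]}

```bash
mkdir -p pics; cat > h.py <<'E'
import numpy as np, cv2
from workcell import bot
def ray(cam,u,v):
    c=bot.get_calibration(cam); f=240/np.tan(np.radians(c["vfov"])/2)
    x,y=(u-c["cx"])/f,(v-c["cy"])/f; a,b=x,y
    for _ in range(20):
        k=1+c["k1"]*(a*a+b*b); a,b=x/k,y/k
    return np.array(c["origin"]),np.array(c["rotation"])@np.array([a,-b,-1])
def at(cam,u,v,z):
    o,d=ray(cam,u,v); return o+d*(z-o[2])/d[2]
def proj(cam,P):
    c=bot.get_calibration(cam); f=240/np.tan(np.radians(c["vfov"])/2)
    p=(np.atleast_2d(P)-np.array(c["origin"]))@np.array(c["rotation"])
    a,b=p[:,0]/-p[:,2],-p[:,1]/-p[:,2]; k=1+c["k1"]*(a*a+b*b)
    return np.c_[c["cx"]+f*a*k,c["cy"]+f*b*k]
E
python3 - <<'E'
from h import *
o=bot.get_obs(); print(o["clock"],o["eef_pos"],o["tool_rot"],o["grip_width"])
for c in("top","scene"):
    im=bot.camera(c); cv2.imwrite(f"pics/{c}0.png",im[:,:,::-1])
    print(c,bot.get_calibration(c)["origin"])
    for t in("fixture","strap","lever","lever_grip","plate","gauge_block","black_tape","loupe","foot"):
        r=bot.outline_of(c,t)
        for q in r[:2]:
            m=q["region"].astype(np.uint8)
            ex=cv2.minAreaRect(cv2.findNonZero(m)) if m.any() else None
            print(c,t,round(q["score"],2),np.round(q["extent"]),ex)
E
```

```text
0.0 [ 0.17255134 -0.46863718  0.24140835] [ 9.84484791e-01  1.75466822e-01 -1.86029969e-04 -1.02779958e-03] 0.08544146086982814
top [0.55206022 0.2087656  0.94582183]
top strap 0.67 [254. 321.  41. 130.] ((257.9971618652344, 318.5695495605469), (131.45724487304688, 27.250452041625977), 78.31063079833984)
top lever 0.95 [248. 277.  29.  49.] ((247.38009643554688, 277.8642578125), (48.836036682128906, 15.875075340270996), 70.34617614746094)
top lever_grip 0.97 [249. 279.  27.  45.] ((247.43487548828125, 278.0241394042969), (49.24917984008789, 16.84474754333496), 69.67686462402344)
top plate 0.82 [328. 298.  48.  34.] ((328.462646484375, 298.7170104980469), (45.21554183959961, 32.45630645751953), 4.573921203613281)
top gauge_block 0.82 [324. 221.  51.  26.] ((321.79998779296875, 221.89996337890625), (48.37549591064453, 17.679834365844727), 12.52880573272705)
top black_tape 0.81 [396. 241.  46.  45.] ((396.5, 239.5), (41.0, 43.0), 90.0)
top black_tape 0.43 [254. 321.  38. 132.] ((257.93560791015625, 318.27197265625), (131.25465393066406, 26.845239639282227), 78.31063079833984)
top loupe 
[... 990 characters left out ...]
285), 57.9946174621582)
scene plate 0.82 [337. 280.  44.  36.] ((335.0, 279.5), (27.577163696289062, 36.06244659423828), 45.0)
scene gauge_block 0.97 [289. 250.  29.  23.] ((290.2206115722656, 250.36767578125), (16.97835922241211, 28.468765258789062), 59.03623962402344)
scene black_tape 0.75 [331. 229.  32.  30.] ((332.0, 228.5), (29.0, 32.0), 90.0)
scene black_tape 0.72 [335. 282.  44.  36.] ((335.2500305175781, 279.2500305175781), (26.162948608398438, 35.35533905029297), 45.0)
scene loupe 0.92 [251. 288.  22.  26.] ((251.5, 286.5), (25.0, 21.0), 90.0)
scene foot 0.36 [313. 301. 100.  97.] ((305.57867431640625, 305.5992126464844), (130.11224365234375, 31.936111450195312), 43.98301696777344)
```

View pics/top0.png

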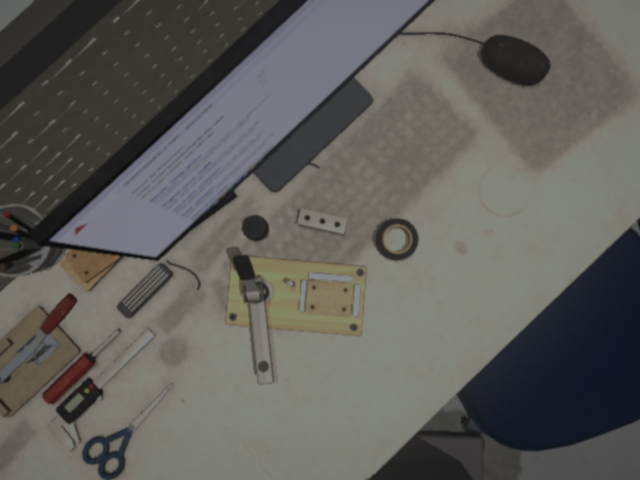

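View pics/scene0.png

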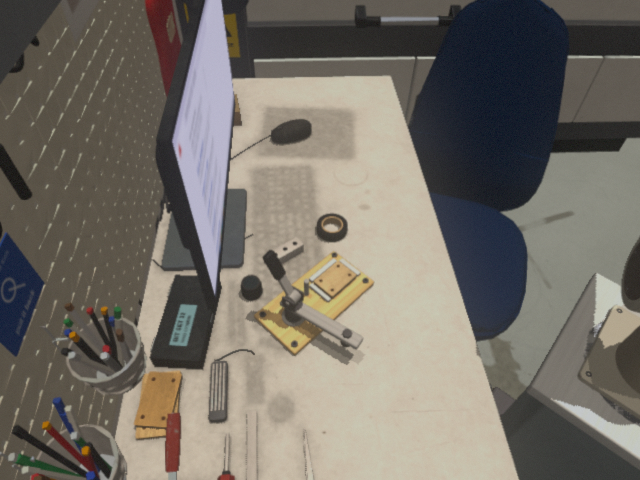

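The top view shows the base as a yellow rectangle with corners near (232,257), (367,265), (363,335) and (226,327). The plate is at (328,298). The strap runs from the pivot at about (255,290) to (265,382), and the lever grip is up and to the left at (240,265). The tape is at (397,240), the block at (322,222) and the loupe at (255,228). The scene view agrees.

```bash
python3 - <<'E'
from h import *
from scipy.optimize import least_squares
im=cv2.imread("pics/top0.png"); hsv=cv2.cvtColor(im,cv2.COLOR_BGR2HSV)
print(hsv[310,240],hsv[330,300],hsv[350,320],hsv[298,328])
m=cv2.inRange(hsv,(18,70,60),(32,255,255)); m[:250]=0;m[345:]=0;m[:,:215]=0;m[:,380:]=0
n,l,s,_=cv2.connectedComponentsWithStats(m); k=1+np.argmax(s[1:,4]); m=(l==k)
ys,xs=np.nonzero(m); print(s[k])
W=np.array([at("top",x,y,.012)[:2] for x,y in zip(xs,ys)])
h=cv2.convexHull((W*1e4).astype(np.float32)); (c,sz,a)=cv2.minAreaRect(h); box=cv2.boxPoints((c,sz,a))/1e4
print("base",np.array(c)/1e4,np.array(sz)/1e4,a); print(box)
print("corner guess",[at("top",*p,.012)[:2].round(4) for p in[(232,257),(367,265),(363,335),(226,327)]])
print("plate",at("top",328.3,298.5,.024))
for p,z in(((255,228),.03),((397,240),.019),((322,222),.025)): print(at("top",*p,z))
cv2.imwrite("pics/crop.png",cv2.resize(im[205:405,200:430],None,fx=3.4,fy=3,interpolation=2)[:600,:800])
E
```

```text
[ 30  70 132] [ 19  71 119] [ 38  21 136] [ 22  70 131]
[ 249  256  117   62 3160]Traceback (most recent call last):
  File "<stdin>", line 8, in <module>
  File "h.py", line 10, in at
    o,d=ray(cam,u,v); return o+d*(z-o[2])/d[2]
        ~~~^^^^^^^^^
  File "h.py", line 8, in ray
    return np.array(c["origin"]),np.array(c["rotation"])@np.array([a,-b,-1])
                                 ~~~~~~~~~~~~~~~~~~~~~~~^~~~~~~~~~~~~~~~~~~~
ValueError: matmul: Input operand 1 has a mismatch in its core dimension 0, with gufunc signature (n?,k),(k,m?)->(n?,m?) (size 3 is different from 4)
```

```bash
sed -i 's/^import numpy as np, cv2/import numpy as np, cv2\nfrom scipy.spatial.transform import Rotation as R/; s/np.array(c\["rotation"\])/R.from_quat(c["rotation"]).as_matrix()/' h.py
python3 - <<'E'
from h import *
im=cv2.imread("pics/top0.png"); hsv=cv2.cvtColor(im,cv2.COLOR_BGR2HSV)
m=cv2.inRange(hsv,(16,45,60),(34,255,255)); m[:250]=0;m[345:]=0;m[:,:215]=0;m[:,380:]=0
n,l,s,_=cv2.connectedComponentsWithStats(m); k=1+np.argmax(s[1:,4]); m=(l==k)
ys,xs=np.nonzero(m); print(s[k])
hp=cv2.convexHull(np.c_[xs,ys].astype(np.int32))[:,0]
W=np.array([at("top",x,y,.012)[:2] for x,y in hp])
(c,sz,a)=cv2.minAreaRect((W*1e3).astype(np.float32)); box=cv2.boxPoints((c,sz,a))
print("base",c,sz,a); print(box)
print("corner guess",[at("top",*p,.012)[:2].round(4) for p in[(232,257),(367,265),(363,335),(226,327)]])
print("plate",at("top",328.3,298.5,.024), "strap end",at("top",264.5,382,.056),"strap near",at("top",257,305,.056))
for p,z in(((255,228),.03),((397,240),.019),((322,222),.025)): print(at("top",*p,z))
c=im[205:395,200:430]; cv2.imwrite("pics/crop.png",cv2.resize(c,None,fx=3,fy=3,interpolation=2))
E
```

```text
[ 248  256  119   80 6340]
base (532.6834716796875, 261.0325927734375) (187.833251953125, 111.2481918334961) 86.71529388427734
[[471.76956 170.4574 ]
 [582.835   164.08313]
 [593.5974  351.6078 ]
 [482.53192 357.98206]]
corner guess [array([0.5903, 0.3769]), array([0.5827, 0.1636]), array([0.4733, 0.1677]), array([0.4804, 0.3824])]
plate [0.52898283 0.22305824 0.024     ] strap end [0.40440974 0.31410501 0.056     ] strap near [0.51752329 0.32901139 0.056     ]
[0.63546455 0.33945558 0.03      ]
[0.62265339 0.11791143 0.019     ]
[0.64769653 0.23574116 0.025     ]
```

View pics/crop.png

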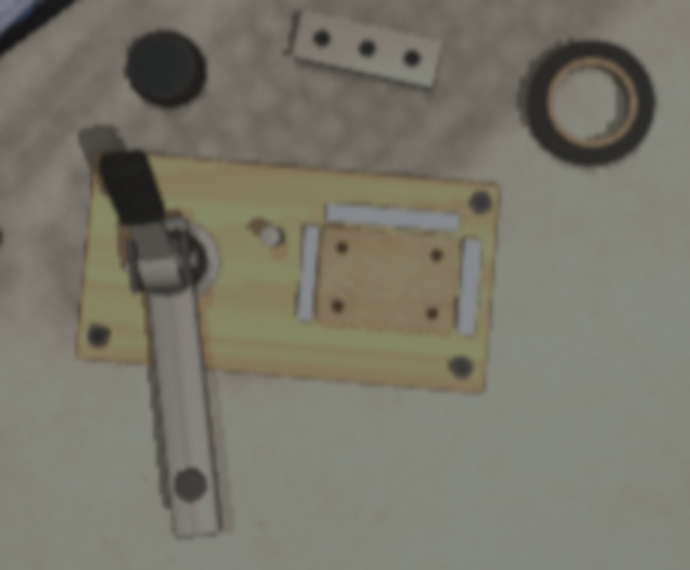

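The crop confirms the geometry: fixture yaw is about −0.034, the origin is near (0.534, 0.330) and strap q is about 0.16. I'll check the monitor clearance and the wrist mount before moving.

```bash
python3 - <<'E'
from h import *
def tri(a,b):
    o1,d1=ray("top",*a);o2,d2=ray("scene",*b)
    s=np.linalg.lstsq(np.c_[d1,-d2],o2-o1,rcond=None)[0]; p,q=o1+s[0]*d1,o2+s[1]*d2
    return ((p+q)/2).round(3),np.linalg.norm(p-q).round(3)
print("mon",tri((160,257),(213,310)))
print("lever top",tri((238,257),(271,257)), "grip c",tri((244,268),(278,265)),"outl c",tri((247.4,278),(281.4,277)))
print("strap tip",tri((264.5,381),(355,343)))
print(bot.get_calibration("wrist")["mount"])
F=np.array([.5337,.3301]);x=np.array([.9994,-.0343]);y=np.array([.0343,.9994])
w=lambda a,b,z:np.r_[F+a*x+b*y,z]
P=[w(0,0,.076),w(.0175,-.05,.056),w(0,-.11,.012),w(-.055,-.165,.012),w(.055,.05,.012)]
print(proj("top",P).round(0).tolist(),proj("scene",P).round(0).tolist())
E
```

```text
mon (array([0.585, 0.456, 0.134]), np.float64(0.006))
lever top (array([0.582, 0.34 , 0.16 ]), np.float64(0.007)) grip c (array([0.569, 0.335, 0.144]), np.float64(0.003)) outl c (array([0.558, 0.336, 0.121]), np.float64(0.003))
strap tip (array([0.408, 0.317, 0.053]), np.float64(0.007))
[[ 3.24113577e-04  9.66098030e-01  2.58175313e-01  6.51738662e-02]
 [ 9.99999392e-01 -4.10155470e-05 -1.10191923e-03 -3.06386946e-04]
 [-1.05397279e-03  2.58175513e-01 -9.66097455e-01 -1.32812083e-01]
 [ 0.00000000e+00  0.00000000e+00  0.00000000e+00  1.00000000e+00]]
[[255.0, 294.0], [291.0, 284.0], [330.0, 298.0], [363.0, 335.0], [231.0, 257.0]] [[296.0, 298.0], [309.0, 281.0], [336.0, 281.0], [376.0, 280.0], [256.0, 316.0]]
```

Emit:
drive_tool([
  {"dx": 7.74,"dy": -5.0,"wz": -7,"hand": 0},
  {"dx": 7.74,"dy": -5.0,"wz": -14,"hand": 0},
  {"dx": 7.74,"dy": -5.0,"wz": -14,"hand": 0},
  {"dx": 7.74,"dy": -5.0,"wz": -14,"hand": 0},
  {"dx": 7.74,"dy": -5.0,"wz": -14,"hand": 0},
  {"dx": 7.74,"dy": -5.0,"wz": -14,"hand": 0},
  {"dx": 7.74,"dy": -5.0,"wz": -14,"hand": 0},
  {"dx": 7.74,"dy": -5.0,"wz": -14,"hand": 0},
  {"dx": 7.74,"dy": -5.0,"wz": -14,"hand": 0},
  {"dx": 7.74,"dy": -5.0,"wz": -14,"hand": 0},
])

```text
invalid input at $.rows[0]: expected keys dx, dy, dz, wx, wy, wz, hand
```

Emit:
drive_tool([
  {"dx": 7.74,"dy": -5,"dz": 0,"wx": 0,"wy": 0,"wz": -4,"hand": 0},
  {"dx": 7.74,"dy": -5,"dz": 0,"wx": 0,"wy": 0,"wz": -8,"hand": 0},
  {"dx": 7.74,"dy": -5,"dz": 0,"wx": 0,"wy": 0,"wz": -12,"hand": 0},
  {"dx": 7.74,"dy": -5,"dz": 0,"wx": 0,"wy": 0,"wz": -16,"hand": 0},
  {"dx": 7.74,"dy": -5,"dz": 0,"wx": 0,"wy": 0,"wz": -20,"hand": 0},
  {"dx": 7.74,"dy": -5,"dz": 0,"wx": 0,"wy": 0,"wz": -24,"hand": 0},
  {"dx": 7.74,"dy": -5,"dz": 0,"wx": 0,"wy": 0,"wz": -28,"hand": 0},
  {"dx": 7.74,"dy": -5,"dz": 0,"wx": 0,"wy": 0,"wz": -30,"hand": 0},
  {"dx": 7.74,"dy": -5,"dz": 0,"wx": 0,"wy": 0,"wz": -32,"hand": 0},
  {"dx": 10.9,"dy": -13.7,"dz": 0,"wx": 0,"wy": 0,"wz": -32,"hand": 0},
  {"dx": 10.9,"dy": -13.7,"dz": 0,"wx": 0,"wy": 0,"wz": -32,"hand": 0},
  {"dx": 10.9,"dy": -13.7,"dz": 0,"wx": 0,"wy": 0,"wz": -32,"hand": 0},
  {"dx": 10.9,"dy": -13.7,"dz": 0,"wx": 0,"wy": 0,"wz": -32,"hand": 0},
  {"dx": 10.9,"dy": -13.7,"dz": 0,"wx": 0,"wy": 0,"wz": -32,"hand": 0},
  {"dx": 10.9,"dy": -13.7,"dz": 0,"wx": 0,"wy": 0,"wz": -32,"hand": 0},
  {"dx": 10.9,"dy": -13.7,"dz": 0,"wx": 0,"wy": 0,"wz": -32,"hand": 0},
  {"dx": 10.9,"dy": -13.7,"dz": 0,"wx": 0,"wy": 0,"wz": -32,"hand": 0},
  {"dx": 10.9,"dy": -13.7,"dz": 0,"wx": 0,"wy": 0,"wz": -32,"hand": 0},
  {"dx": 10.9,"dy": -13.7,"dz": 0,"wx": 0,"wy": 0,"wz": -32,"hand": 0},
  {"dx": 10.9,"dy": -13.7,"dz": 0,"wx": 0,"wy": 0,"wz": -32,"hand": 0},
])

```text
clock: 3.0
eef_pos: [0.4469, 0.3652, 0.2414]
tool_rot: [-0.005, 1.0, 0.0, -0.0]
ft_force: [0.5, -0.7, -0.7]
grip_width: -0.0002
grasp_force: 0.0
```

Emit:
drive_tool([
  {"dx": 0,"dy": 0,"dz": 1,"wx": 0,"wy": 0,"wz": 0,"hand": 0},
  {"dx": 0,"dy": 0,"dz": 2,"wx": 0,"wy": 0,"wz": 0,"hand": 0},
  {"dx": 0.1,"dy": 0,"dz": 3,"wx": 0,"wy": 0,"wz": 0,"hand": 0},
  {"dx": 0.22,"dy": 0,"dz": 3.86,"wx": 0,"wy": 0,"wz": 0,"hand": 0},
  {"dx": 0.22,"dy": 0,"dz": 3.86,"wx": 0,"wy": 0,"wz": 0,"hand": 0},
  {"dx": 0.22,"dy": -0.2,"dz": 3.86,"wx": 0,"wy": 0,"wz": 0,"hand": 0},
  {"dx": 0.22,"dy": -0.37,"dz": 3.86,"wx": 0,"wy": 0,"wz": 0,"hand": 0},
  {"dx": 0.23,"dy": -0.6,"dz": 3.86,"wx": 0,"wy": 0,"wz": 0,"hand": 0},
  {"dx": 0.23,"dy": -0.8,"dz": 3.86,"wx": 0,"wy": 0,"wz": 0,"hand": 0},
  {"dx": 0.23,"dy": -1.01,"dz": 3.86,"wx": 0,"wy": 0,"wz": 0,"hand": 0},
  {"dx": 0.16,"dy": -1.25,"dz": 3.86,"wx": 0,"wy": 0,"wz": 0,"hand": 0},
  {"dx": 0.09,"dy": -1.49,"dz": 3.86,"wx": 0,"wy": 0,"wz": 0,"hand": 0},
  {"dx": -0.04,"dy": -1.72,"dz": 3.86,"wx": 0,"wy": 0,"wz": 0,"hand": 0},
  {"dx": -0.17,"dy": -1.93,"dz": 3.86,"wx": 0,"wy": 0,"wz": 0,"hand": 0},
  {"dx": -0.37,"dy": -2.12,"dz": 3.86,"wx": 0,"wy": 0,"wz": 0,"hand": 0},
  {"dx": -0.57,"dy": -2.29,"dz": 3.86,"wx": 0,"wy": 0,"wz": 0,"hand": 0},
  {"dx": -0.76,"dy": -2.4,"dz": 3.86,"wx": 0,"wy": 0,"wz": 0,"hand": 0},
  {"dx": -0.95,"dy": -2.5,"dz": 3.86,"wx": 0,"wy": 0,"wz": 0,"hand": 0},
  {"dx": -0.95,"dy": -2.5,"dz": 3.86,"wx": 0,"wy": 0,"wz": 0,"hand": 0},
])

```text
clock: 4.9
eef_pos: [0.4973, 0.2362, 0.0493]
tool_rot: [-0.001, 1.0, -0.0, 0.001]
ft_force: [0.2, 0.4, 0.8]
grip_width: -0.0
grasp_force: 0.0
```

```bash
python3 - <<'E'
from h import *
im=bot.camera("scene")[:,:,::-1]; cv2.imwrite("pics/s1.png",cv2.resize(im[200:380,200:420],None,fx=3,fy=3))
E
```

```text
(no output)
```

View pics/s1.png

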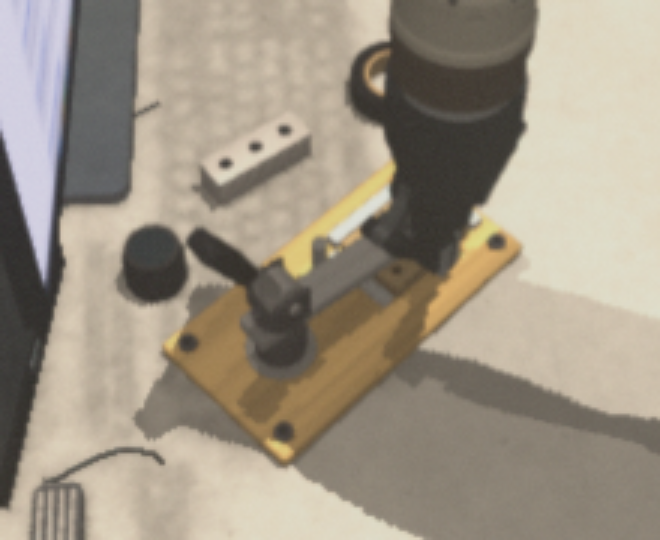

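The crop shows the strap almost over the plate, just short of the stop pin, with the lever still up. I'll push the rest slowly.

Emit:
drive_tool([
  {"dx": -0.06,"dy": 0,"dz": 0,"wx": 0,"wy": 0,"wz": 0,"hand": 0},
  {"dx": -0.12,"dy": 0,"dz": 0,"wx": 0,"wy": 0,"wz": 0,"hand": 0},
  {"dx": -0.18,"dy": 0,"dz": 0,"wx": 0,"wy": 0,"wz": 0,"hand": 0},
  {"dx": -0.22,"dy": 0,"dz": 0,"wx": 0,"wy": 0,"wz": 0,"hand": 0},
  {"dx": -0.22,"dy": 0,"dz": 0,"wx": 0,"wy": 0,"wz": 0,"hand": 0},
])

```text
clock: 5.45
eef_pos: [0.5066, 0.2372, 0.0492]
tool_rot: [-0.002, 1.0, -0.0, 0.0]
ft_force: [-0.2, -1.4, 0.6]
grip_width: -0.0
grasp_force: 0.3
```

Emit:
drive_tool([
  {"dx": -0.04,"dy": 0,"dz": 0,"wx": 0,"wy": 0,"wz": 0,"hand": 0},
  {"dx": -0.08,"dy": 0,"dz": 0,"wx": 0,"wy": 0,"wz": 0,"hand": 0},
  {"dx": -0.08,"dy": 0,"dz": 0,"wx": 0,"wy": 0,"wz": 0,"hand": 0},
])

```text
clock: 5.75
eef_pos: [0.5098, 0.237, 0.0492]
tool_rot: [-0.002, 1.0, -0.0, -0.001]
ft_force: [-4.1, -1.3, 1.8]
grip_width: -0.0001
grasp_force: 1.8
```

Emit:
drive_tool([
  {"dx": -0.04,"dy": 0,"dz": 0,"wx": 0,"wy": 0,"wz": 0,"hand": 0},
  {"dx": -0.06,"dy": 0,"dz": 0,"wx": 0,"wy": 0,"wz": 0,"hand": 0},
  {"dx": -0.06,"dy": 0,"dz": 0,"wx": 0,"wy": 0,"wz": 0,"hand": 0},
  {"dx": -0.06,"dy": 0,"dz": 0,"wx": 0,"wy": 0,"wz": 0,"hand": 0},
])

```text
clock: 6.15
eef_pos: [0.5099, 0.2369, 0.0491]
tool_rot: [-0.002, 1.0, -0.0, -0.003]
ft_force: [-9.9, -0.5, 7.0]
grip_width: 0.0002
grasp_force: 5.3
```

Emit:
drive_tool([
  {"dx": 0.3,"dy": 0,"dz": 0,"wx": 0,"wy": 0,"wz": 0,"hand": 0},
  {"dx": 0.7,"dy": 0,"dz": 0,"wx": 0,"wy": 0,"wz": 0,"hand": 0},
  {"dx": 0.7,"dy": 0,"dz": -1,"wx": 0,"wy": 0,"wz": 0,"hand": 0},
  {"dx": 0.7,"dy": 0,"dz": -2,"wx": 0,"wy": 0,"wz": 0,"hand": 0},
  {"dx": 0.7,"dy": 0,"dz": -3,"wx": 0,"wy": 0,"wz": 0,"hand": 0},
  {"dx": 0.7,"dy": 0,"dz": -4,"wx": 0,"wy": 0,"wz": 0,"hand": 0},
  {"dx": 0.7,"dy": 0,"dz": -4,"wx": 0,"wy": 0,"wz": 0,"hand": 0},
  {"dx": 0.7,"dy": 0,"dz": -4,"wx": 0,"wy": 0,"wz": 0,"hand": 0},
])

```text
clock: 6.95
eef_pos: [0.4803, 0.2379, 0.2515]
tool_rot: [-0.002, 1.0, 0.001, 0.003]
ft_force: [0.0, 0.4, -0.6]
grip_width: 0.0002
grasp_force: 0.0
```

```bash
python3 - <<'E'
from h import *
for c in("top","scene"):
    im=bot.camera(c)[:,:,::-1]; cv2.imwrite(f"pics/{c}2.png",cv2.resize(im[200:400,200:420],None,fx=3,fy=3))
    for t in("lever_grip","plate"):
        for q in bot.outline_of(c,t)[:1]: print(c,t,q["score"],q["extent"],cv2.minAreaRect(cv2.findNonZero(q["region"].astype(np.uint8))))
E
```

```text
top lever_grip 0.88 [234.5, 290.9, 54.8, 17.4] ((233.5, 291.0), (16.0, 55.0), 90.0)
top plate 0.82 [328.2, 299.8, 51.5, 32.3] ((328.858642578125, 298.6965637207031), (45.84111022949219, 32.304691314697266), 4.763641834259033)
scene lever_grip 0.58 [279.6, 290.2, 33.7, 27.5] ((280.45001220703125, 288.3500061035156), (36.69415283203125, 13.038030624389648), 32.905242919921875)
scene plate 0.6 [340.9, 283.9, 35.9, 30.1] ((339.88824462890625, 283.5450134277344), (13.791101455688477, 35.39208221435547), 49.63546371459961)
```

View pics/top2.png

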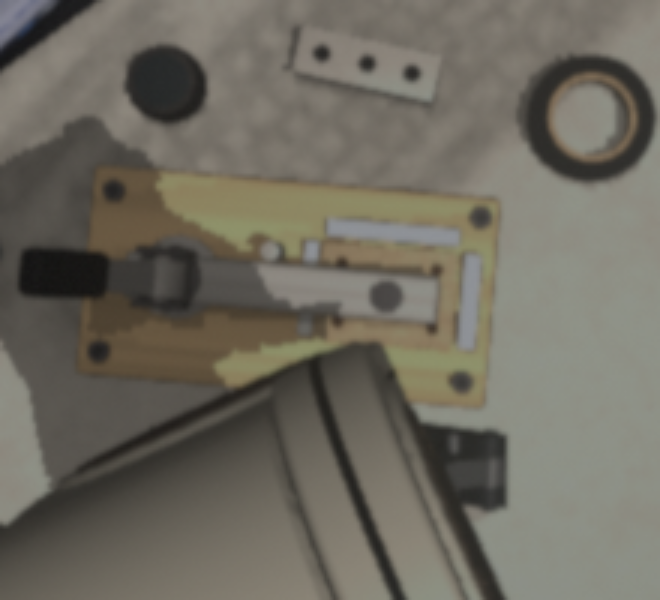

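View pics/scene2.png

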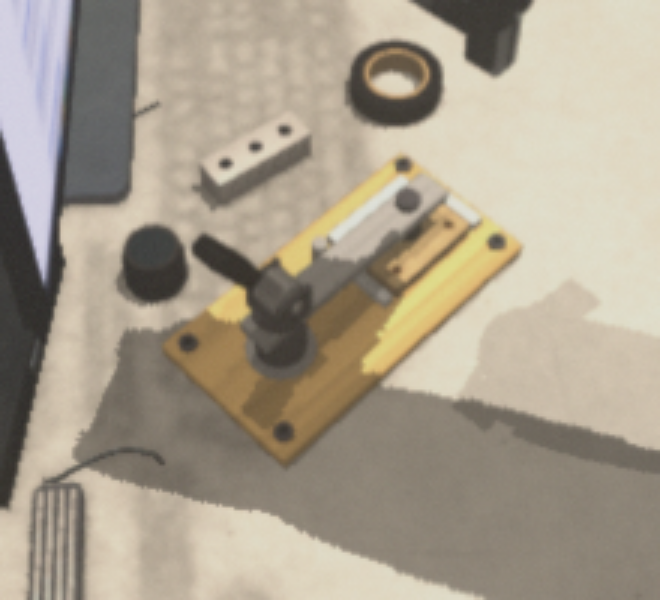

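The strap rests against the stop pin, the plate is seated and the lever points to fixture +y. I'll check the lever angle before pressing.

```bash
python3 - <<'E'
from h import *
F=np.array([.5337,.3301]);x=np.array([.9994,-.0343]);y=np.array([.0343,.9994])
w=lambda a,b,z:np.r_[F+a*x+b*y,z]
for t in(50,55,60,65,70):
    c,s=np.cos(np.radians(t)),np.sin(np.radians(t))
    P=[w(0,r*c,.076+r*s) for r in(.048,.1)]
    print(t,proj("top",P).round(1).tolist(),proj("scene",P).round(1).tolist())
print(bot.get_obs()["eef_pos"])
E
```

```text
50 [[229.2, 293.6], [198.8, 292.6]] [[281.9, 297.3], [265.0, 296.4]]
55 [[231.2, 293.7], [203.0, 293.0]] [[283.3, 295.2], [268.1, 291.8]]
60 [[233.4, 293.9], [207.8, 293.4]] [[284.8, 293.1], [271.5, 287.1]]
65 [[235.9, 294.1], [213.0, 293.7]] [[286.4, 291.0], [275.0, 282.6]]
70 [[238.4, 294.3], [218.6, 294.1]] [[288.1, 289.0], [278.7, 278.2]]
[0.47787991 0.23671776 0.24762453]
```

Emit:
drive_tool([
  {"dx": -1.17,"dy": 0.8,"dz": 0,"wx": 0,"wy": 0,"wz": 0,"hand": 0},
  {"dx": -1.17,"dy": 1.65,"dz": 0,"wx": 0,"wy": 0,"wz": 0,"hand": 0},
  {"dx": -1.17,"dy": 1.65,"dz": 0,"wx": 0,"wy": 0,"wz": 0,"hand": 0},
  {"dx": -1.17,"dy": 1.65,"dz": 0.7,"wx": 0,"wy": 0,"wz": 0,"hand": 0},
  {"dx": -1.17,"dy": 1.65,"dz": 1.4,"wx": 0,"wy": 0,"wz": 0,"hand": 0},
  {"dx": -1.17,"dy": 1.65,"dz": 2.1,"wx": 0,"wy": 0,"wz": 0,"hand": 0},
  {"dx": -1.17,"dy": 1.65,"dz": 2.1,"wx": 0,"wy": 0,"wz": 0,"hand": 0},
  {"dx": -1.17,"dy": 1.8,"dz": 2.12,"wx": 0,"wy": 0,"wz": 0,"hand": 0},
  {"dx": -1.18,"dy": 2.0,"dz": 2.12,"wx": 0,"wy": 0,"wz": 0,"hand": 0},
  {"dx": -1.18,"dy": 2.1,"dz": 2.15,"wx": 0,"wy": 0,"wz": 0,"hand": 0},
  {"dx": -1.18,"dy": 2.2,"dz": 2.17,"wx": 0,"wy": 0,"wz": 0,"hand": 0},
])

```text
clock: 8.35
eef_pos: [0.5382, 0.3485, 0.1427]
tool_rot: [-0.002, 1.0, 0.001, 0.002]
ft_force: [1.6, -2.3, 1.5]
grip_width: 0.0004
grasp_force: 1.2
```

Emit:
drive_tool([
  {"dx": 0,"dy": 0.1,"dz": 0.01,"wx": 0,"wy": 0,"wz": 0,"hand": 0},
  {"dx": 0,"dy": 0.21,"dz": 0.03,"wx": 0,"wy": 0,"wz": 0,"hand": 0},
  {"dx": -0.01,"dy": 0.32,"dz": 0.08,"wx": 0,"wy": 0,"wz": 0,"hand": 0},
  {"dx": -0.01,"dy": 0.44,"dz": 0.14,"wx": 0,"wy": 0,"wz": 0,"hand": 0},
  {"dx": -0.02,"dy": 0.56,"dz": 0.21,"wx": 0,"wy": 0,"wz": 0,"hand": 0},
  {"dx": -0.02,"dy": 0.67,"dz": 0.29,"wx": 0,"wy": 0,"wz": 0,"hand": 0},
  {"dx": -0.03,"dy": 0.78,"dz": 0.39,"wx": 0,"wy": 0,"wz": 0,"hand": 0},
  {"dx": -0.03,"dy": 0.89,"dz": 0.5,"wx": 0,"wy": 0,"wz": 0,"hand": 0},
  {"dx": -0.03,"dy": 0.97,"dz": 0.63,"wx": 0,"wy": 0,"wz": 0,"hand": 0},
  {"dx": -0.03,"dy": 0.97,"dz": 0.63,"wx": 0,"wy": 0,"wz": 0,"hand": 0},
])

```text
clock: 9.35
eef_pos: [0.5381, 0.3968, 0.1081]
tool_rot: [-0.002, 1.0, 0.0, -0.0]
ft_force: [0.6, -0.2, -0.5]
grip_width: -0.0005
grasp_force: 0.0
```

Emit:
drive_tool([
  {"dx": 0,"dy": 0.04,"dz": 0.1,"wx": 0,"wy": 0,"wz": 0,"hand": 0},
  {"dx": 0,"dy": 0.04,"dz": 0.18,"wx": 0,"wy": 0,"wz": 0,"hand": 0},
  {"dx": 0,"dy": 0.04,"dz": 0.26,"wx": 0,"wy": 0,"wz": 0,"hand": 0},
  {"dx": 0,"dy": 0.04,"dz": 0.26,"wx": 0,"wy": 0,"wz": 0,"hand": 0},
])

```text
clock: 9.75
eef_pos: [0.5385, 0.3987, 0.0965]
tool_rot: [-0.002, 1.0, 0.001, 0.0]
ft_force: [-0.8, 1.1, 2.6]
grip_width: 0.0002
grasp_force: 0.9
```

Emit:
drive_tool([
  {"dx": 0,"dy": 0,"dz": 0.05,"wx": 0,"wy": 0,"wz": 0,"hand": 0},
  {"dx": 0,"dy": 0,"dz": 0.1,"wx": 0,"wy": 0,"wz": 0,"hand": 0},
  {"dx": 0,"dy": 0,"dz": 0.1,"wx": 0,"wy": 0,"wz": 0,"hand": 0},
  {"dx": 0,"dy": 0,"dz": 0.1,"wx": 0,"wy": 0,"wz": 0,"hand": 0},
])

```text
clock: 10.15
eef_pos: [0.5387, 0.3988, 0.0947]
tool_rot: [-0.002, 1.0, 0.002, 0.001]
ft_force: [-4.2, 0.7, 14.4]
grip_width: -0.0001
grasp_force: 7.3
```

Emit:
drive_tool([
  {"dx": 0,"dy": 0,"dz": 0.06,"wx": 0,"wy": 0,"wz": 0,"hand": 0},
  {"dx": 0,"dy": 0,"dz": 0.1,"wx": 0,"wy": 0,"wz": 0,"hand": 0},
  {"dx": 0,"dy": 0,"dz": 0.1,"wx": 0,"wy": 0,"wz": 0,"hand": 0},
  {"dx": 0,"dy": 0,"dz": 0.1,"wx": 0,"wy": 0,"wz": 0,"hand": 0},
])

```text
clock: 10.55
eef_pos: [0.5389, 0.399, 0.0942]
tool_rot: [-0.002, 1.0, 0.003, 0.002]
ft_force: [-9.7, -3.5, 32.2]
grip_width: 0.0001
grasp_force: 15.9
```

Emit:
drive_tool([
  {"dx": 0,"dy": 0,"dz": -0.3,"wx": 0,"wy": 0,"wz": 0,"hand": 0},
  {"dx": 0,"dy": 0,"dz": -1,"wx": 0,"wy": 0,"wz": 0,"hand": 0},
  {"dx": 0,"dy": 0,"dz": -2,"wx": 0,"wy": 0,"wz": 0,"hand": 0},
  {"dx": 0,"dy": 0,"dz": -3,"wx": 0,"wy": 0,"wz": 0,"hand": 0},
  {"dx": 1,"dy": -0.5,"dz": -3.2,"wx": 0,"wy": 0,"wz": 0,"hand": 0},
  {"dx": 2,"dy": -1,"dz": -3.2,"wx": 0,"wy": 0,"wz": 0,"hand": 0},
  {"dx": 3,"dy": -1.5,"dz": -3.2,"wx": 0,"wy": 0,"wz": 0,"hand": 0},
  {"dx": 4,"dy": -2,"dz": -3.2,"wx": 0,"wy": 0,"wz": 0,"hand": 0},
  {"dx": 4,"dy": -2,"dz": -3.2,"wx": 0,"wy": 0,"wz": 0,"hand": 0},
  {"dx": 4,"dy": -2,"dz": -3.2,"wx": 0,"wy": 0,"wz": 0,"hand": 0},
])

```text
clock: 11.55
eef_pos: [0.3356, 0.2944, 0.246]
tool_rot: [-0.002, 1.0, -0.001, -0.001]
ft_force: [0.4, 1.0, 0.0]
grip_width: 0.0
grasp_force: 0.0
```

```bash
python3 - <<'E'
from h import *
a=[cv2.resize(bot.camera(c)[200:400,200:400,::-1],None,fx=3.9,fy=3.9,interpolation=2) for c in("top","scene")]
cv2.imwrite("pics/t3.png",a[0][:600]);cv2.imwrite("pics/s3.png",a[1][:600]); print(bot.get_obs()["clock"],bot.get_obs()["eef_pos"],bot.get_obs()["ft_force"])
E
```

```text
11.65 [0.33877941 0.29656778 0.24632617] [-0.08429731 -0.07832847  0.9061207 ]
```

View pics/t3.png

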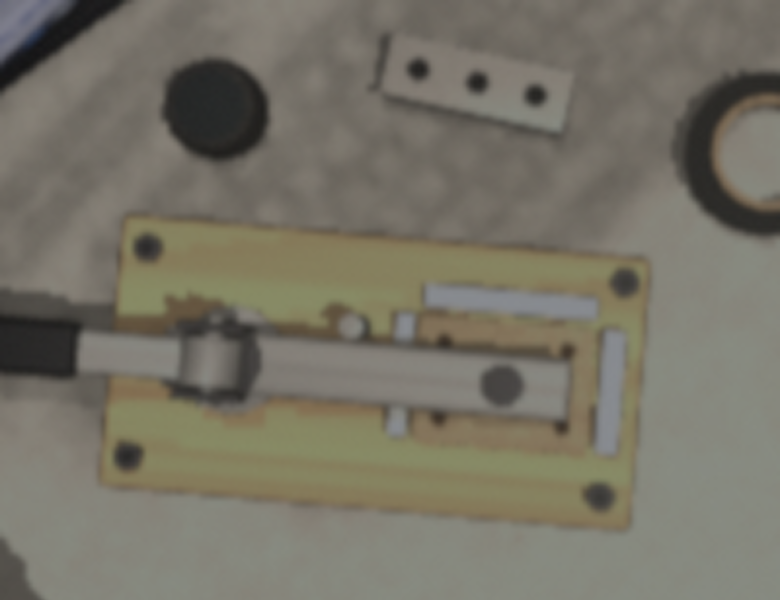

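View pics/s3.png

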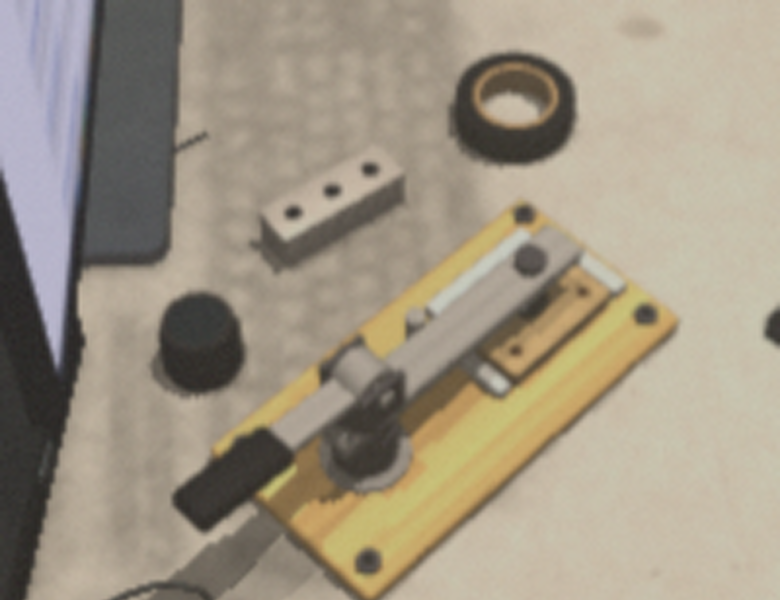

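The strap is against the pin, the lever lies level, the plate is seated and the arm is clear, so I'll hand the job in.

```bash
python3 -c "
from workcell import bot
print(bot.job_done())"
```

```text
the job is handed in; nothing more can be done
None
```

I handed the job in at about 11.7 s of the 61 s; no verdict came back. In the last pictures the strap rests against its stop pin, the lever lies level, the plate sits in its nest, the loose things look unmoved, and the arm is clear. I didn't measure the foot's force on the plate.

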